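# Clamp the hull blank in the planking jig

## Task

Swing the jig's toggle clamp fully open, then lay the schooner hull blank from the cradle flat in the jig's channel, deck up, with its square stern pushed gently but fully home against the steel end stop. Then swing the clamp handle back over centre until it locks with its pad pressing on the deck, and let go. Leave everything else on the bench where it is.

Things in the scene. Friction and masses are not known exactly. Their poses are not given: they have to be found in the camera images.
- jig: Plywood board fixed to the bench, 200 (x) x 340 (y, -190 to +150) x 18 mm. Origin at bench level. The hull's channel runs along x at y=100 between two rails 120 mm long, 8 mm high above the board, inner faces 47 mm apart; open at -x, end stop at +x. The toggle clamp stands at x=0 between y=-60 and +20; handle and arm swing in the y-z plane.
- end_stop: Steel block 22 x 50 x 34 mm on the board, closing the +x end of the channel. Origin: middle of the lower edge of the face the stern rests against (jig x=75, y=100, z=18 mm). Same axes as the jig.
- handle (a joint): Clamp handle, rad. 0 = locked: handle upright, leaning 0.1 to the channel. Grows as it swings back (to jig -y) to 1.55 = fully open, nearly level. Dead centre at 0.10: below it the clamp locks itself, just above it a clamped part drives it back; elsewhere it stays where left. Pivot at jig (0,-28,85) mm, axis jig x. Takes 2 N at the grip, up to about 8 N near dead centre on a part.
- handle_grip (a point): Middle of the round black handle grip (24 mm across, 75 mm long along the handle), 118 mm from the handle pivot. The top end of the handle is 34 mm farther out.
- clamp_arm: Steel clamp arm 22 mm wide, 12 high, 115 long from its pivot (origin, at jig (0,-10,75) mm) along its own y; linked to the handle: about level over the channel when locked, upright when fully open. It carries a sprung rubber pad 22 mm across, 110 mm from the pivot, whose face hangs 32 mm below the level arm's axis; a hull in the channel pushes it back (its deck is 11 mm higher).
- hull: Pale wooden hull blank, 150 (x) x 40 (y) x 36 mm high (z), 0.18 kg; flat deck and bottom, square stern at +x (75 mm from the origin), bow tapering to a point at -x (over the last 45 mm). Origin: centre of the underside. Starts flat on the cradle with its bow roughly towards the robot. Fully home its origin is at jig (0, 100, 18) mm, same axes.
- hull_stern (a point): Middle of the lower edge of the hull's square stern: 75 mm from the hull origin along its x.
- cradle: Cream ceramic cradle, fixed, 120 x 62 mm; bed 12 mm high on which the hull lies along x, with four 10 mm high corner lugs above the bed at x=+-45, y=+-27 mm. Origin: centre of the underside.
- windlass: Bystander: bronze anchor windlass, 85 x 92 x 60 mm high, loose. Origin: centre of the underside.
- square: Bystander: steel square with a 150 x 16 x 5 mm blade along y and a 100 x 22 x 14 mm wooden stock, lying flat, loose. Origin: under the blade's middle.
- dowel1: Bystander: hardwood dowel plug standing upright, 26 mm across, 62 mm high. Origin: centre of the underside.
- dowel2: Bystander: as dowel1.
- dowel3: Bystander: as dowel1.
- varnish_jar: Bystander: amber jar, 64 mm across, 85 mm high. Origin: centre of the underside.
- mallet: Bystander: small wooden mallet, 200 mm long, lying along its x.
There are look-alikes about, which are no part of the job. Leave any red look-alike of the hull alone.

How it is judged:
On the way, in this order (a step that is already met when the one before it is completed fails the run):
1. the clamp is swung fully open (handle above 1.35 rad) (value of joint handle above 1.35 rad), for 0.2 s.
2. with the clamp still open (above 1.2 rad), the hull lies in the channel with its stern within 2.5 mm of the end stop (x of hull_stern in the frame of jig between 0.0725 and 0.0775 m and y of hull in the frame of jig between 0.094 and 0.106 m and z of hull in the frame of jig below 0.0205 m and angle between the x axis of hull and the x axis of jig, either way round below 0.08 rad and angle between hull's own z axis and vertical below 0.06 rad and value of joint handle above 1.2 rad), for 0.2 s.
At the end, for the whole second after the job is handed in: The hull lies flat in the channel (within 6 mm sideways, 0.08 rad in direction, 0.06 rad of tilt, underside within 2.5 mm of the board), stern within 2.5 mm of the end stop, at rest; the handle is locked over centre (below 0.06 rad) and the clamp presses on the hull with more than 8 N (x of hull_stern in the frame of jig between 0.0725 and 0.0775 m and y of hull in the frame of jig between 0.094 and 0.106 m and z of hull in the frame of jig below 0.0205 m and angle between the x axis of hull and the x axis of jig, either way round below 0.08 rad and angle between hull's own z axis and vertical below 0.06 rad and value of joint handle below 0.06 rad and contact force between clamp_arm and hull above 8 N and linear speed of hull below 0.02 m/s); the robot touches nothing.
It fails at once if the hull is driven hard against the end stop (over 45 N) (contact force between hull and end_stop above 45 N).
It fails at once if a bystander is moved by more than 30 mm (distance of any of windlass, square, dowel1, dowel2, dowel3, varnish_jar, mallet from where it was at the start of the episode above 0.03 m).
It also fails if it takes over 72 s, if anything falls off the work surface, if the arm or the gripper's body presses on something with over 40 N, if the wrist force passes 120 N, or if a joint passes its speed limit or range.

## Robot

A 6-joint arm with a two-finger parallel gripper is mounted at the origin on the work surface. World frame = base frame: x ahead of the robot, y to its left, z up, the work surface at z = 0. Lengths are in m, angles in rad, forces in N, time in s.
With the tool pointing down it reaches from about 0.375 to 0.75 m from the base axis. Payload 9 kg.
Tool frame: the origin (TCP) lies on the mounting face of the last link; the fingertips stand 173 mm ahead of it and the grasp point (between the pads) lies 155 mm ahead of it; z points along the fingers, y is the direction in which the jaws open and shut (so a half turn about z gives the same grasp; the last joint's range is limited). The gripper opens to 85 mm and grips with 20 to 120 N. Pads are 22 mm wide; open, the fingers measure 114 mm over their backs; the gripper's body (76 mm by 85 mm) begins 54 mm behind the grasp point. The pads swing forward as they close: fully open they stand 13 mm farther back than shut.
Start: joints at [-1.335, 0.104, 0.097, 1.564, 0, 1.353], TCP at [0.263, -0.539, 0.405] pointing down, gripper open.
Joint ranges: [-2.99, 2.99], [-0.84, 1.86], [-1.1, 1.16], [-1.84, 2.11], [-1.51, 1.56], [-3.14, 3.14]. Speed limits (rad/s): [2.22, 2.22, 2.57, 3.14, 3.14, 3.14].

## Interface

Orientations are given as a rotation vector (axis times angle).
In Python, from workcell import env gives the robot as it stands.
- The arm moves only by the tool jog_arm, never from a script. Its argument "steps" is a list of rows, each a list of 6 numbers: the shift along the tool's x, y, z in m, then the turn, a rotation vector about the tool's x, y, z in units of 8 degrees (1.0 is 8 degrees). In form: [[x, y, z, rx, ry, rz], ...]. A call has 1 to 20 rows; each row shifts and turns the commanded pose from where the row before left it, along the tool's axes as they then stand; what a row does not reach is not made up. A row lasts 1/8 s, in which the tool goes at most 62.5 mm and 10.7 degrees, less where a joint would pass 70% of its speed; a pose out of reach is approached as far as the arm can. A call is refused whole if a number of a shift passes 0.0625 or a number of a turn 1, either way. A call with a gripper value outside its range is refused whole. "claw" is the opening, from 0 (shut) to 1 (fully open), set as the call begins (left out, the last holds). The fingers move at their own pace and stop on an object; the grip force is fixed at half the most. Time passes only in rows, so rows that do not move let the fingers close. It gives the time, the measured TCP pose, the force and the opening at its end, in the units of the state.
- env.get_state(): the state, without advancing time (a new reading comes with each control period).
- env.grab_frame(name): name is "scene" or "top" or "wrist"; returns the picture (384x512x3 uint8, red, green, blue); there is no depth.
- env.camera_model(name): a dict with "fx", "fy", "cx", "cy" (pixels), "world_to_cam" (4x4, takes a point from world to camera coordinates). Camera axes: x right, y down, z forward; pixel columns grow to the right and rows downward; lengths in m; the calibration is good to about 2 mm. A picture is of the moment at which its call begins: read the wrist's pose just before it. camera_model takes no time and is no camera call; for the wrist camera it gives the pose at the moment of the call.
- env.close_job(): hands the job in, once; it reports no verdict.
The state is a dict: "time_s": time; "q": joint angles; "qd": joint speeds; "joint_efforts": joint torques, N m; "tcp_pos": TCP position; "tool_rot": TCP orientation; "ft_force": force on the tool from outside, world axes, zero at the start; "torque": the same for the moment, N m; "gripper_width": opening from 0.0 (shut) to 1.0 (fully open).
Only numpy, scipy, OpenCV 4.12 (cv2) and the standard library are available. Lean on these libraries where they do the work, as an engineer would, in place of code of your own. Each camera call takes 0.05 s, during which the arm holds its last target. There are 200 camera calls.

## Working session

There is one attempt and no reset: what is moved stays moved. The work goes in short steps, Python scripts to look and compute and a tool call to move; the robot and the scene stay as the last step left them, time stands still between calls to the robot, and variables do not carry over. Pictures are saved under pics/ and viewed, about 8 in all and at most 12, crops included, and the job is handed in when it is done.

Besides the shell and the picture viewer there is one more tool, called after "Call:" in YAML: its name, and indented under it one key for each argument. jog_arm: Moves the arm, as the interface text tells. Its arguments: {"type":"object","properties":{"steps":{"type":"array","items":{"type":"array","items":{"type":"number"}}},"claw":{"type":"number"}},"required":["steps"]}

```bash
mkdir -p pics; ls
python3 - <<'E'
from workcell import env
import cv2,numpy as np
np.set_printoptions(precision=4,suppress=True)
s=env.get_state();print({k:np.round(v,4) for k,v in s.items()})
for n in("scene","top"):
    im=env.grab_frame(n)[:,:,::-1];cv2.imwrite(f"pics/{n}0.png",im)
    m=env.camera_model(n);print(n,m['fx'],m['fy'],m['cx'],m['cy']);print(np.array(m['world_to_cam']))
a=[cv2.imread(f"pics/{n}0.png") for n in("scene","top")]
cv2.imwrite("pics/top0x.png",cv2.resize(a[1],(800,600),interpolation=cv2.INTER_CUBIC))
cv2.imwrite("pics/scene0x.png",cv2.resize(a[0],(800,600),interpolation=cv2.INTER_CUBIC))
E
```

```text
pics
{'time_s': np.float64(0.0), 'q': array([-1.3347,  0.1047,  0.0964,  1.5639,  0.    ,  1.3531]), 'qd': array([-0.0021,  0.0003,  0.001 , -0.0005, -0.0015,  0.0002]), 'joint_efforts': array([ -0.0004, -55.6929,  50.365 ,   0.0167,  -0.0004,  -0.    ]), 'tcp_pos': array([ 0.263 , -0.5392,  0.4039]), 'tool_rot': array([-3.0597, -0.7063,  0.    ]), 'ft_force': array([ 0.1118, -0.4912,  0.9136]), 'torque': array([-0.0162, -0.0061, -0.0113]), 'gripper_width': np.float64(1.0048)}
scene 399.03647526396895 399.03647526396895 252.02423696443856 191.94556865345376
[[-0.2868  0.958   0.0012  0.1971]
 [ 0.7791  0.2339 -0.5816 -0.3448]
 [-0.5575 -0.1659 -0.8135  1.5602]
 [ 0.      0.      0.      1.    ]]
top 430.68459350239226 430.68459350239226 252.17781474181314 197.22435099997685
[[ 0.0017 -0.9998  0.0209 -0.0448]
 [-0.998  -0.003  -0.0627  0.56  ]
 [ 0.0627 -0.0207 -0.9978  1.5957]
 [ 0.      0.      0.      1.    ]]
```

View pics/top0x.png

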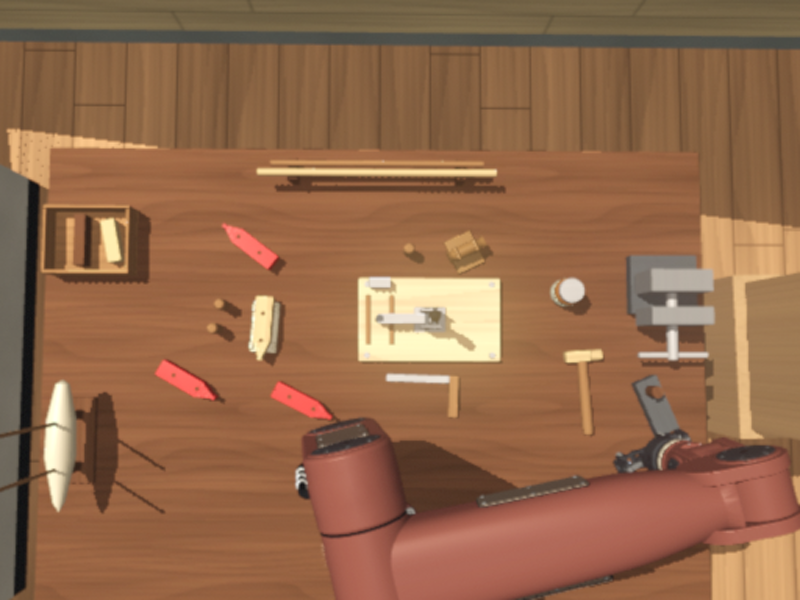

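View pics/scene0x.png

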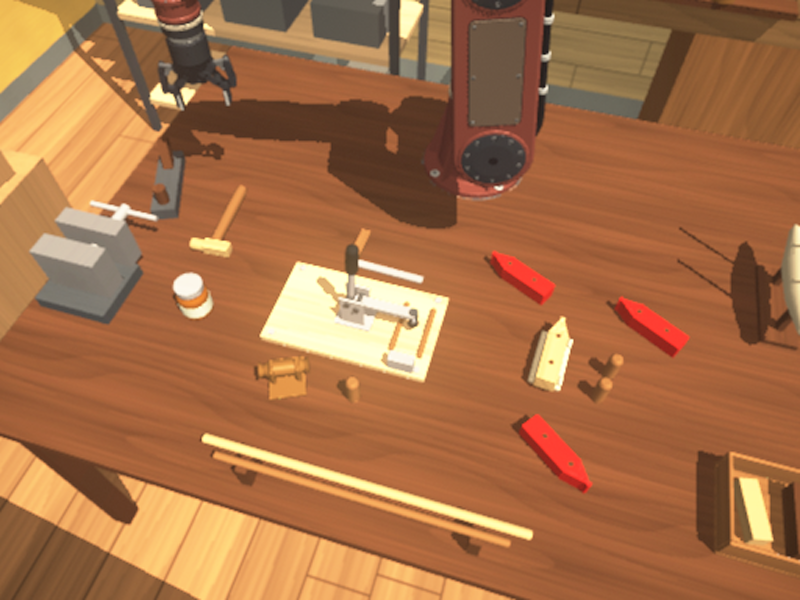

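The top view (800-wide) shows the jig at (430,320) with its end stop at (380,283), and the clamp closed. Hull candidates are:
- the pale hull on the cream cradle at (264,327)
- three red hulls at (250,245), (186,380) and (302,400)
- a pale block in the tray at (110,240)

Only the one on the cradle is pale, hull-shaped and has its bow towards the robot. I'll confirm that in an enlarged crop.

Run:
```python
import cv2,numpy as np
t=cv2.imread("pics/top0.png");s=cv2.imread("pics/scene0.png")
f=lambda im,x,y,w,h,k:cv2.resize(im[y:y+h,x:x+w],None,fx=k,fy=k,interpolation=cv2.INTER_CUBIC)
a=f(t,125,175,75,60,5.333333)  # cradle top
b=f(t,222,165,105,75,3.809524)
c=f(s,320,195,75,60,5.333333)
d=f(s,165,150,125,93,3.2)
H=300
def pad(i):
    o=np.zeros((H,400,3),np.uint8);i=i[:H,:400];o[:i.shape[0],:i.shape[1]]=i;return o
cv2.imwrite("pics/crop1.png",np.vstack([np.hstack([pad(a),pad(b)]),np.hstack([pad(c),pad(d)])]))
```

```text
(no output)
```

View pics/crop1.png

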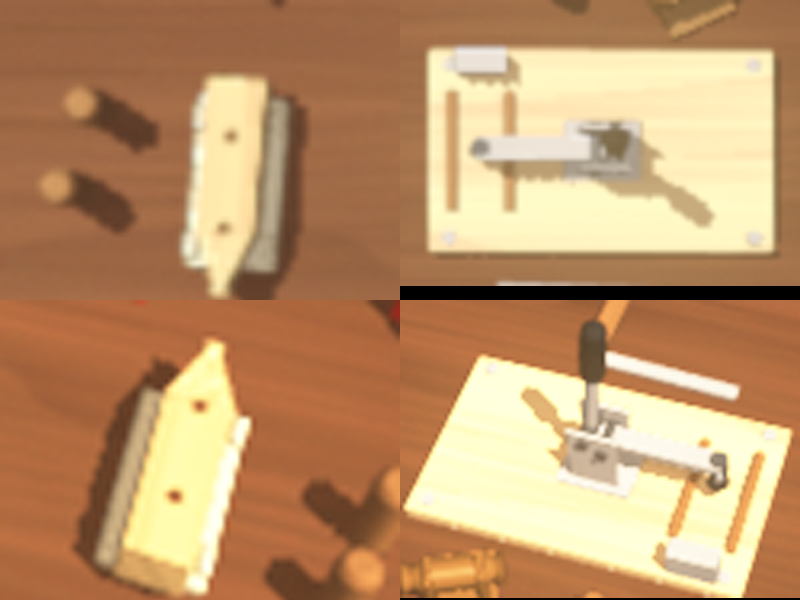

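```bash
cat > h.py <<'E'
from workcell import env
import cv2,numpy as np
from scipy.spatial.transform import Rotation as R
np.set_printoptions(precision=4,suppress=True)
def ray(n,uv,z,m=None):
    m=m or env.camera_model(n);W=np.array(m['world_to_cam']);C=-W[:3,:3].T@W[:3,3]
    d=W[:3,:3].T@np.array([(uv[0]-m['cx'])/m['fx'],(uv[1]-m['cy'])/m['fy'],1])
    return C+d*(z-C[2])/d[2]
def proj(n,p,m=None):
    m=m or env.camera_model(n);W=np.array(m['world_to_cam']);q=W[:3,:3]@np.array(p)+W[:3,3]
    return np.array([m['fx']*q[0]/q[2]+m['cx'],m['fy']*q[1]/q[2]+m['cy']])
un=lambda u,v,ox,oy,k:((u+.5)/k-.5+ox,(v+.5)/k-.5+oy)
E
python3 - <<'E'
from h import *
k=400/105
J=[ray("top",un(u,v,222,165,k),.018) for u,v in[(27,47),(375,47),(377,253),(28,253)]]
for p in J:print(p)
J=np.array(J);print("sides",[np.linalg.norm(J[i]-J[i-1]) for i in range(4)],J.mean(0))
k=400/75
print("hull top");
for p in[(208,76),(267,78),(231,135),(223,228)]:print(ray("top",un(*p,125,175,k),.048))
print("hull scene")
for p in[(213,42),(123,249),(190,263),(200,106),(175,196)]:print(ray("scene",un(*p,320,195,k),.048))
print("stop top z52",[ray("top",un(u,v,222,165,400/105),.052) for u,v in[(55,48),(107,48),(107,73),(55,73)]])
k=3.2
print("jig scene",[ray("scene",un(u,v,165,150,k),.018) for u,v in[(80,55),(392,130),(338,298),(5,212)]])
print("grip scene z .203",ray("scene",un(193,52,165,150,k),.203))
E
```

```text
[0.6361 0.0447 0.018 ]
[ 0.6374 -0.2994  0.018 ]
[ 0.4342 -0.2997  0.018 ]
[0.4337 0.0427 0.018 ]
sides [np.float64(0.20239076541829965), np.float64(0.34411617644024073), np.float64(0.20328809140161755), np.float64(0.34240324085231666)] [ 0.5353 -0.1279  0.018 ]
hull top
[0.5881 0.282  0.048 ]
[0.5868 0.2415 0.048 ]
[0.5475 0.2657 0.048 ]
[0.4837 0.2702 0.048 ]
hull scene
[0.4385 0.2719 0.048 ]
[0.5882 0.2436 0.048 ]
[0.5863 0.2796 0.048 ]
[0.4845 0.2708 0.048 ]
[0.5472 0.2658 0.048 ]
stop top z52 [array([0.6315, 0.0165, 0.052 ]), array([ 0.6317, -0.0336,  0.052 ]), array([ 0.6074, -0.0337,  0.052 ]), array([0.6072, 0.0165, 0.052 ])]
jig scene [array([ 0.4357, -0.2958,  0.018 ]), array([0.436 , 0.0438, 0.018 ]), array([0.6371, 0.0415, 0.018 ]), array([ 0.6392, -0.2922,  0.018 ])]
grip scene z .203 [ 0.5379 -0.1239  0.203 ]
```

Call:
jog_arm:
  claw: 0
  steps:
    - [0,0,-0.01,0,0,0.81]
    - [0,0,-0.01,0,0,0.81]
    - [0,0,-0.01,0,0,0.81]
    - [0,0,-0.01,0,0,0.81]
    - [0.017,-0.03,0,0,0,0]
    - [0.017,-0.03,0,0,0,0]
    - [0.017,-0.03,0,0,0,0]
    - [0.017,-0.03,0,0,0,0]
    - [0.017,-0.03,0,0,0,0]
    - [0.017,-0.03,0,0,0,0]
    - [0.017,-0.03,0,0,0,0]
    - [0.017,-0.03,0,0,0,0]
    - [0.017,-0.03,0,0,0,0]
    - [0.017,-0.03,0,0,0,0]
    - [0.017,-0.03,0,0,0,0]
    - [0.017,-0.03,0,0,0,0]
    - [0.017,-0.03,0,0,0,0]
    - [0.017,-0.03,0,0,0,0]
    - [0.017,-0.03,0,0,0,0]
    - [0.017,-0.03,0,0,0,0]

```text
time_s: 2.6
tcp_pos: [0.5348, -0.0578, 0.4443]
tool_rot: [-3.142, -0.002, 0.001]
ft_force: [-0.2, -0.1, 0.3]
gripper_width: 0.001
```

Call:
jog_arm:
  steps:
    - [0,0,0.027,0,0,0]
    - [0,0,0.027,0,0,0]
    - [0,0,0.027,0,0,0]
    - [0,0.02,0,0,0,0]
    - [0,0.017,0,0,0,0]
    - [0,0.015,0,0,0,0]
    - [0,0.011,0,0,0,0]
    - [0,0.01,0,0,0,0]
    - [0,0.01,0.001,0,0,0]
    - [0,0.01,0.003,0,0,0]
    - [0,0.01,0.0035,0,0,0]
    - [0,0.01,0.004,0,0,0]
    - [0,0.0085,0.006,0,0,0]
    - [0,0.0085,0.006,0,0,0]
    - [0,0.008,0.0065,0,0,0]
    - [0,0.0065,0.0085,0,0,0]
    - [0,0.0065,0.0085,0,0,0]
    - [0,0.006,0.009,0,0,0]

```text
time_s: 4.85
tcp_pos: [0.5346, -0.2166, 0.3075]
tool_rot: [3.141, 0.002, 0.001]
ft_force: [0.3, 0.4, 3.1]
gripper_width: -0.003
```

Call:
jog_arm:
  steps:
    - [0,0.004,0.008,0,0,0]
    - [0,0.003,0.008,0,0,0]
    - [0,0.002,0.008,0,0,0]
    - [0,0,0.003,0,0,0]
    - [0,0,0,0,0,0]

```text
time_s: 5.48
tcp_pos: [0.5345, -0.225, 0.2814]
tool_rot: [3.141, 0.002, -0.0]
ft_force: [-4.7, -0.3, 9.2]
gripper_width: 0.003
```

Run:
```python
from h import *
im=env.grab_frame("scene")[:,:,::-1];cv2.imwrite("pics/s2.png",cv2.resize(im[110:270,130:330],(800,640))[:600])
for th in(1.35,1.45,1.55):
    f=th-.1;print(th,[(proj("scene",np.array([.5345,-.136-r*np.sin(f),.085+r*np.cos(f)]))-[130,110])*4 for r in(.118,.152)])
```

```text
1.35 [array([231.3832, 251.5448]), array([189.5857, 233.0053])]
1.45 [array([229.4571, 259.8809]), array([187.537 , 243.9406])]
1.55 [array([229.0031, 268.6319]), array([187.3845, 255.3561])]
```

View pics/s2.png

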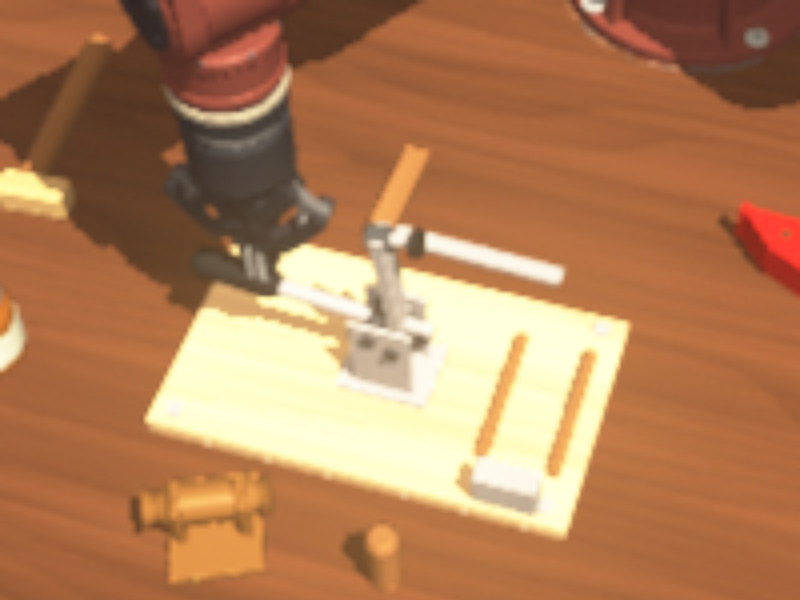

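The clamp handle tip is at (195,258), which matches about 1.55 rad. The clamp arm is upright and the force shows the handle on its hard stop. Next is the hull.

Call:
jog_arm:
  claw: 1
  steps:
    - [0,0,-0.033,0,0,0]
    - [0,0,-0.033,0,0,0]
    - [0,0,-0.033,0,0,0]
    - [0,0,-0.033,0,0,0]
    - [-0.001,-0.035,0,0,0,0]
    - [-0.0015,-0.035,0,0,0,0.035]
    - [-0.0015,-0.035,0,0,0,0.035]
    - [-0.0015,-0.035,0,0,0,0.035]
    - [-0.0015,-0.035,0,0,0,0.035]
    - [-0.0015,-0.035,0,0,0,0.035]
    - [-0.0015,-0.035,0,0,0,0.035]
    - [-0.0015,-0.035,0,0,0,0.035]
    - [-0.0015,-0.035,0.015,0,0,0.035]
    - [-0.0015,-0.035,0.015,0,0,0.035]
    - [-0.0015,-0.035,0.015,0,0,0.035]
    - [-0.0015,-0.035,0.015,0,0,0.035]
    - [-0.0015,-0.035,0.015,0,0,0.035]
    - [-0.0015,-0.035,0.015,0,0,0.07]
    - [0,0,0.01,0,0,0]
    - [0,0,0,0,0,0]

```text
time_s: 8.02
tcp_pos: [0.5215, 0.1697, 0.3156]
tool_rot: [-3.072, -0.092, 0.008]
ft_force: [-0.7, -0.5, 0.3]
gripper_width: 1.001
```

Run:
```python
from h import *
s=env.get_state();m=env.camera_model("wrist");im=env.grab_frame("wrist")[:,:,::-1];cv2.imwrite("pics/w3.png",cv2.resize(im,(800,600)))
import pickle;pickle.dump({k:np.array(v) if not np.isscalar(v) else v for k,v in m.items()},open("w3.pkl","wb"))
print(s['tcp_pos'],s['tool_rot'])
f=-.069;c=np.array([.5128,.2668,.048]);X=np.array([np.cos(f),np.sin(f),0]);Y=np.array([-np.sin(f),np.cos(f),0])
for n,p in dict(bow=c-.075*X,sL=c+.075*X+.02*Y,sR=c+.075*X-.02*Y).items():print(n,(proj("wrist",p,m)+.5)*1.5625-.5)
```

```text
[0.5215 0.1697 0.3156] [-3.0718 -0.0923  0.0078]
bow [234.7765 427.0162]
sL [204.8831 146.6584]
sR [287.2425 157.9038]
```

View pics/w3.png

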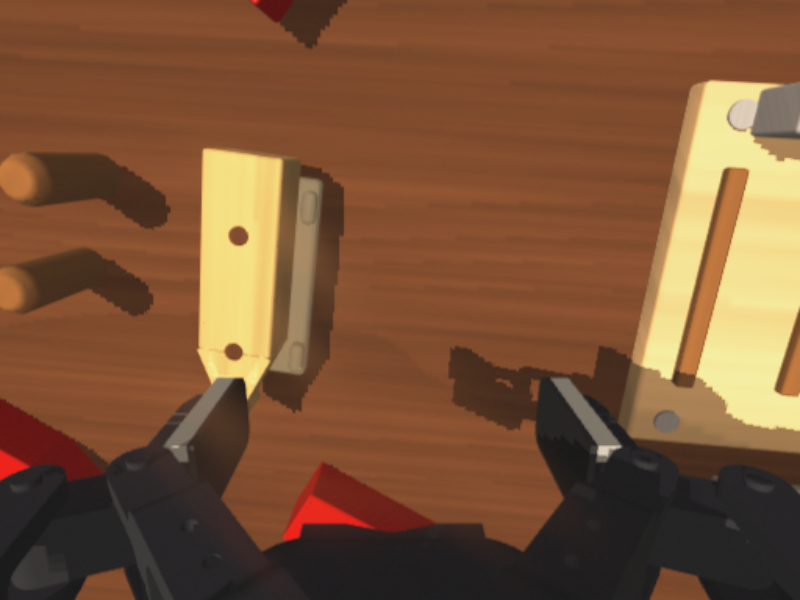

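Run:
```python
from h import *
s=env.get_state();print(s['q'],s['qd'],s['tcp_pos']);M=R.from_rotvec(s['tool_rot']).as_matrix();print(M)
import pickle;m=pickle.load(open("w3.pkl","rb"))
for u in[(203,148),(283,156),(238,236),(233,352)]:print(ray("wrist",((u[0]+.5)/1.5625-.5,(u[1]+.5)/1.5625-.5),.048,m))
```

```text
[ 0.059  -0.0562 -0.2259  1.4031  0.0685  3.1406] [-0.0037 -0.0058  0.0136  0.0035 -0.0004 -0.0008] [0.5217 0.1696 0.3164]
[[ 0.9982  0.0597 -0.0061]
 [ 0.06   -0.9959  0.0682]
 [-0.002  -0.0685 -0.9977]]
[0.5883 0.2825 0.048 ]
[0.587  0.2437 0.048 ]
[0.5471 0.2667 0.048 ]
[0.4839 0.2714 0.048 ]
```

Joint 6 has reached its 3.14 limit, so the tool is tilted. I'll use the half-turned grasp instead.

Call:
jog_arm:
  steps:
    - [0,0,0,0,0,-1]
    - [0,0,0,0,0,-1]
    - [0,0,0,0,0,-1]
    - [0,0,0,0,0,-1]
    - [0,0,0,0,0,-1]
    - [0,0,0,0,0,-1]
    - [0,0,0,0,0,-1]
    - [0,0,0,0,0,-1]
    - [0,0,0,0,0,-1]
    - [0,0,0,0,0,-1]
    - [0,0,0,0,0,-1]
    - [0,0,0,0,0,-1]
    - [0,0,0,0,0,-1]
    - [0,0,0,0,0,-1]
    - [0,0,0,0,0,-1]
    - [0,0,0,0,0,-1]
    - [0,0,0,0,0,-1]
    - [0,0,0,0,0,-1]
    - [0,0,0,0,0,-1]
    - [0,0,0,0,0,-1]

```text
time_s: 10.58
tcp_pos: [0.522, 0.1695, 0.3174]
tool_rot: [-0.443, -3.094, -0.105]
ft_force: [0.3, 0.4, -0.9]
gripper_width: 1.001
```

```bash
cat >> h.py <<'E'
def plan(p,yaw):
    s=env.get_state();M=R.from_rotvec(s['tool_rot']).as_matrix()
    c,n=np.cos(yaw),np.sin(yaw);T=np.array([[c,n,0],[n,-c,0],[0,0,-1]])
    d=np.array(p)-s['tcp_pos']
    print("q",s['q'],"F",s['ft_force'],"tcp",s['tcp_pos'])
    print("turn units",R.from_matrix(M.T@T).as_rotvec()/np.radians(8),"shift in cur tool",M.T@d,"in final tool",T.T@d)
E
python3 - <<'E'
from h import *
plan([.5128,.2675,.30],np.pi-.069)
E
```

```text
q [ 0.0588 -0.0568 -0.2248  1.4033  0.0686  0.3435] F [ 0.3265  0.4234 -0.9231] tcp [0.522  0.1695 0.3174]
turn units [ 0.4781 -0.1177 -1.5443] shift in cur tool [0.0359 0.0902 0.0241] in final tool [0.016  0.0972 0.0174]
```

Call:
jog_arm:
  steps:
    - [0,0,0,0.24,-0.06,-0.77]
    - [0,0,0,0.24,-0.06,-0.77]
    - [0.004,0.024,0.004,0,0,0]
    - [0.004,0.024,0.004,0,0,0]
    - [0.004,0.024,0.004,0,0,0]
    - [0.004,0.025,0.005,0,0,0]
    - [0,0,0,0,0,0]

```text
time_s: 11.45
tcp_pos: [0.5127, 0.2686, 0.2998]
tool_rot: [-0.113, -3.138, 0.0]
ft_force: [-0.8, -1.1, -0.8]
gripper_width: 1.001
```

Run:
```python
from h import *
plan([.5128,.2675,.192],np.pi-.069)
```

```text
q [ 0.2567  0.0471 -0.1526  1.3722  0.0001  0.3287] F [-0.7801 -1.1255 -0.7942] tcp [0.5127 0.2686 0.2998]
turn units [-0.0016 -0.0078 -0.0215] shift in cur tool [-0.0003 -0.0011  0.1078] in final tool [-0.0001 -0.0011  0.1078]
```

Call:
jog_arm:
  steps:
    - [0,-0.001,0.022,0,0,0]
    - [0,0,0.022,0,0,0]
    - [0,0,0.022,0,0,0]
    - [0,0,0.022,0,0,0]
    - [0,0,0.014,0,0,0]
    - [0,0,0.006,0,0,0]
    - [0,0,0,0,0,0]

```text
time_s: 12.32
tcp_pos: [0.5128, 0.2666, 0.1918]
tool_rot: [-0.116, -3.138, 0.0]
ft_force: [-0.4, 0.7, -0.2]
gripper_width: 1.0
```

Call:
jog_arm:
  claw: 0
  steps:
    - [0,0,0,0,0,0]
    - [0,0,0,0,0,0]
    - [0,0,0,0,0,0]
    - [0,0,0,0,0,0]
    - [0,0,0,0,0,0]
    - [0,0,0,0,0,0]
    - [0,0,0,0,0,0]
    - [0,0,0,0,0,0]

```text
time_s: 13.32
tcp_pos: [0.5129, 0.2669, 0.1923]
tool_rot: [-0.115, -3.139, -0.0]
ft_force: [-0.7, 0.4, 6.4]
gripper_width: 0.455
```

Call:
jog_arm:
  steps:
    - [0,0,-0.005,0,0,0]
    - [0,0,-0.015,0,0,0]
    - [0,0,-0.025,0,0,0]
    - [0,0,-0.025,0,0,0]
    - [0,0,-0.01,0,0,0]
    - [0,0,0,0,0,0]

```text
time_s: 14.08
tcp_pos: [0.5129, 0.2669, 0.2722]
tool_rot: [-0.115, -3.139, -0.0]
ft_force: [0.2, 0.1, -2.7]
gripper_width: 0.456
```

Run:
```python
from h import *
plan([.5195,-.008,.27],np.pi+.002)
s=env.get_state();m=env.camera_model("wrist");im=env.grab_frame("wrist")[:,:,::-1];cv2.imwrite("pics/w5.png",cv2.resize(im,(800,600)))
```

```text
q [ 0.2536  0.0561 -0.1938  1.3211  0.0001  0.327 ] F [ 0.1936  0.0778 -2.7189] tcp [0.5129 0.2669 0.2722]
turn units [ 0.0003 -0.0017 -0.5401] shift in cur tool [-0.0267 -0.2736  0.0022] in final tool [-0.006  -0.2749  0.0022]
```

View pics/w5.png

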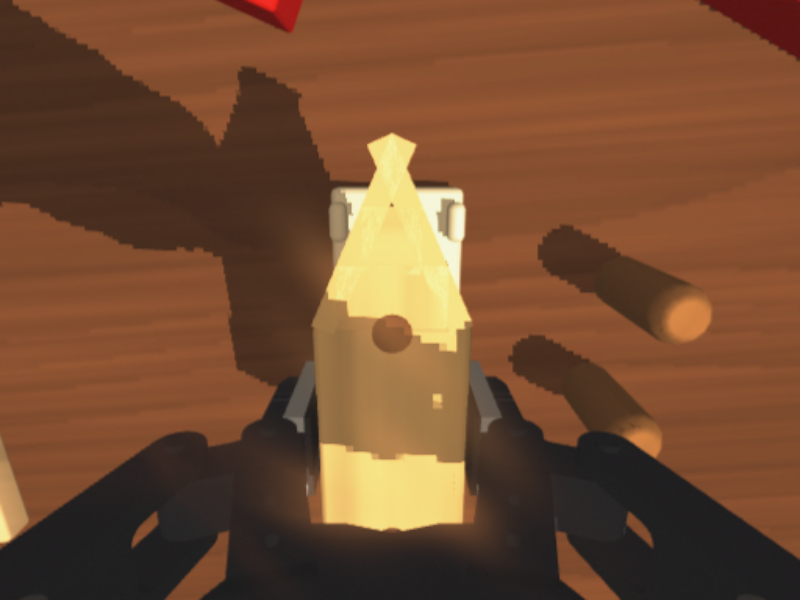

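The hull is held straight and level: centred at column 392, bow up at (392,135), with the cradle empty behind it. I'll carry it over the channel.

Call:
jog_arm:
  steps:
    - [0,0,0,0,0,-0.27]
    - [0,0,0,0,0,-0.27]
    - [-0.0005,-0.015,0,0,0,0]
    - [-0.0005,-0.025,0,0,0,0]
    - [-0.0005,-0.03,0,0,0,0]
    - [-0.0005,-0.03,0,0,0,0]
    - [-0.0005,-0.03,0,0,0,0]
    - [-0.0005,-0.03,0,0,0,0]
    - [-0.0005,-0.03,0,0,0,0]
    - [-0.0005,-0.03,0,0,0,0]
    - [-0.0005,-0.025,0,0,0,0]
    - [-0.0005,-0.02,0,0,0,0]
    - [-0.001,-0.01,0,0,0,0]
    - [0,0,0,0,0,0]

```text
time_s: 15.88
tcp_pos: [0.519, -0.0088, 0.2712]
tool_rot: [0.001, -3.14, 0.0]
ft_force: [0.1, -0.8, -2.3]
gripper_width: 0.456
```

Run:
```python
from h import *
plan([.5195,-.008,.198],np.pi+.002)
a=env.grab_frame("scene")[:,:,::-1][150:270,200:300];b=env.grab_frame("wrist")[:,:,::-1]
cv2.imwrite("pics/s6.png",np.hstack([cv2.resize(a,(400,480),interpolation=cv2.INTER_CUBIC),cv2.resize(b[:,:],(400,480))]))
# predicted hull corners / rail ends in the wrist view
m=env.camera_model("wrist")
for n,p in dict(railNbot=(.475,-.0315,.026),railPbot=(.475,.0155,.026),corn1=(.4345,.042,.018)).items():print(n,proj("wrist",p,m)*[400/512,480/384])
```

```text
q [-0.2691 -0.1238 -0.3718  1.3247 -0.0006 -0.2695] F [ 0.0579 -0.7651 -2.259 ] tcp [ 0.519  -0.0088  0.2712]
turn units [-0.0002 -0.0143 -0.0111] shift in cur tool [-0.0006  0.0008  0.0732] in final tool [-0.0005  0.0008  0.0732]
railNbot [169.3212 175.2664]
railPbot [222.9004 175.4113]
corn1 [254.1453  98.1768]
```

View pics/s6.png

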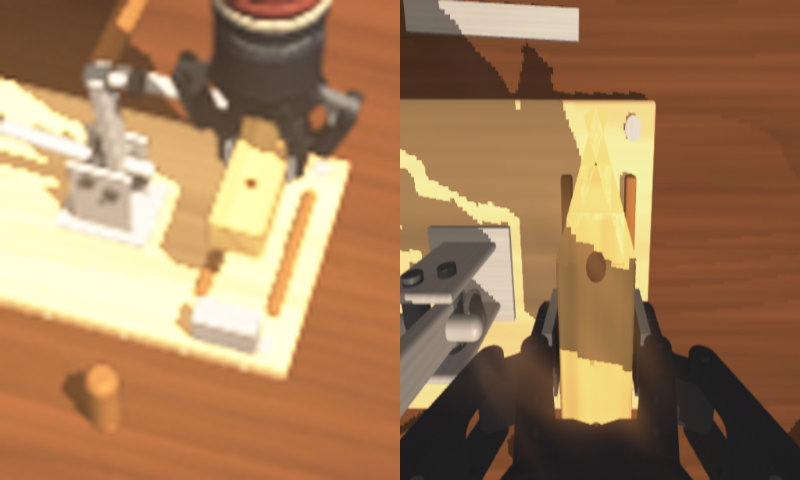

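Run:
```python
from h import *
b=env.grab_frame("wrist")[:,:,::-1];m=env.camera_model("wrist")
cv2.imwrite("pics/w7.png",cv2.resize(b[70:220,180:330],(600,600),interpolation=cv2.INTER_CUBIC))
s=env.get_state();y=s['tcp_pos'][1];print(y)
f=lambda p:(proj("wrist",p,m)-[180,70]+.5)*4-.5
for yy in(-.0105,-.0085,-.0065):print(yy,"railend inner/outer",[f((.4745,yy+d,.026)) for d in(-.0235,.0235)],"edge",f((.4345,yy+.05,.018)))
print("bow deck",f((.519-.075,y,.127)),"shoulders",f((.519-.03,y-.02,.127)),f((.519-.03,y+.02,.127)))
```

```text
-0.007692132948270925
-0.0105 railend inner/outer [array([132.8428, 278.9124]), array([407.3054, 279.5134])] edge [567.0268  35.407 ]
-0.0085 railend inner/outer [array([144.5247, 278.938 ]), array([418.9819, 279.5389])] edge [578.8901  35.4354]
-0.0065 railend inner/outer [array([156.2063, 278.9635]), array([430.6581, 279.5645])] edge [590.7531  35.4639]
bow deck [289.9673  68.7573] shoulders [ 81.8348 557.2076] [494.7734 558.0147]
```

View pics/w7.png

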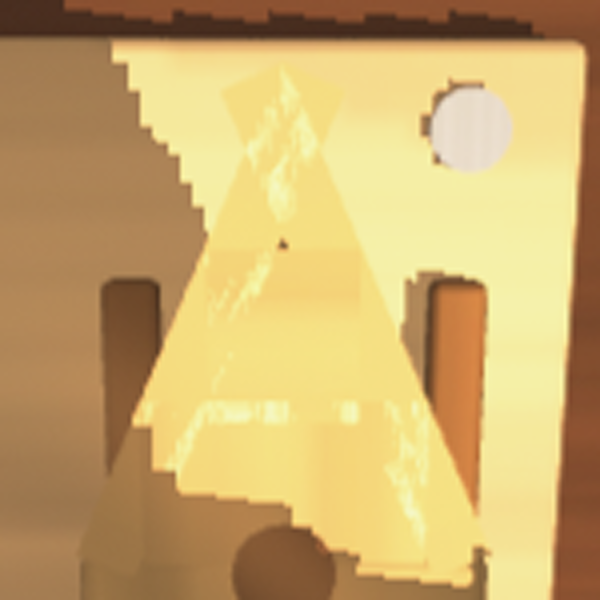

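The rail inner faces are at columns 158 and 430 and the hull's centre is at 284. That puts the channel about 1 mm further to +y, so I'll shift 1 mm and lower.

Call:
jog_arm:
  steps:
    - [0,0.001,0.02,0,0,0]
    - [0,0,0.02,0,0,0]
    - [0,0,0.015,0,0,0]
    - [0,0,0.008,0,0,0]
    - [0,0,0.004,0,0,0]
    - [0,0,0,0,0,0]

```text
time_s: 16.77
tcp_pos: [0.5192, -0.0072, 0.2048]
tool_rot: [0.003, -3.14, 0.0]
ft_force: [-0.9, 0.3, -1.0]
gripper_width: 0.457
```

Call:
jog_arm:
  steps:
    - [0,0,0.001,0,0,0]
    - [0,0,0.001,0,0,0]
    - [0,0,0.001,0,0,0]
    - [0,0,0,0,0,0]

```text
time_s: 17.27
tcp_pos: [0.5191, -0.0072, 0.2015]
tool_rot: [0.003, -3.14, 0.0]
ft_force: [-0.0, -0.3, -1.9]
gripper_width: 0.456
```

Call:
jog_arm:
  steps:
    - [0,0,0.001,0,0,0]
    - [0,0,0.001,0,0,0]
    - [0,0,0.001,0,0,0]
    - [0,0,0.0005,0,0,0]
    - [0,0,0,0,0,0]

```text
time_s: 17.9
tcp_pos: [0.5192, -0.0072, 0.1983]
tool_rot: [0.003, -3.14, 0.001]
ft_force: [-1.6, -0.6, 1.0]
gripper_width: 0.463
```

Call:
jog_arm:
  steps:
    - [-0.002,0,0,0,0,0]
    - [-0.003,0,0,0,0,0]
    - [-0.003,0,0,0,0,0]
    - [-0.002,0,0,0,0,0]
    - [-0.001,0,0,0,0,0]
    - [0,0,0,0,0,0]

```text
time_s: 18.65
tcp_pos: [0.5304, -0.0072, 0.1983]
tool_rot: [0.003, -3.14, 0.001]
ft_force: [-2.2, -0.5, 4.6]
gripper_width: 0.457
```

Call:
jog_arm:
  steps:
    - [-0.0005,0,0,0,0,0]
    - [-0.0005,0,0,0,0,0]
    - [-0.0005,0,0,0,0,0]
    - [-0.0005,0,0,0,0,0]

```text
time_s: 19.15
tcp_pos: [0.5322, -0.0072, 0.1983]
tool_rot: [0.003, -3.14, 0.001]
ft_force: [-3.8, 0.4, 6.1]
gripper_width: 0.456
```

Call:
jog_arm:
  steps:
    - [-0.0005,0,0,0,0,0]
    - [-0.0005,0,0,0,0,0]
    - [0,0,0,0,0,0]

```text
time_s: 19.52
tcp_pos: [0.5332, -0.0072, 0.1983]
tool_rot: [0.003, -3.14, 0.001]
ft_force: [-2.6, -0.8, 4.9]
gripper_width: 0.463
```

Call:
jog_arm:
  steps:
    - [-0.0005,0,0,0,0,0]
    - [-0.0005,0,0,0,0,0]
    - [0,0,0,0,0,0]

```text
time_s: 19.9
tcp_pos: [0.5342, -0.0072, 0.1983]
tool_rot: [0.003, -3.14, 0.0]
ft_force: [-3.6, -0.3, 5.9]
gripper_width: 0.454
```

Call:
jog_arm:
  steps:
    - [-0.0005,0,0,0,0,0]
    - [-0.0005,0,0,0,0,0]
    - [0,0,0,0,0,0]

```text
time_s: 20.27
tcp_pos: [0.5352, -0.0072, 0.1983]
tool_rot: [0.003, -3.14, 0.001]
ft_force: [-3.2, 0.2, 6.1]
gripper_width: 0.458
```

Call:
jog_arm:
  steps:
    - [-0.0005,0,0,0,0,0]
    - [0,0,0,0,0,0]

```text
time_s: 20.52
tcp_pos: [0.5355, -0.0072, 0.1983]
tool_rot: [0.003, -3.14, 0.001]
ft_force: [-5.6, 0.5, 6.8]
gripper_width: 0.461
```

Call:
jog_arm:
  steps:
    - [-0.0005,0,0,0,0,0]
    - [0,0,0,0,0,0]

```text
time_s: 20.78
tcp_pos: [0.5357, -0.0072, 0.1983]
tool_rot: [0.003, -3.139, 0.001]
ft_force: [-8.9, -0.6, 9.9]
gripper_width: 0.459
```

The force now rises with each step, so the stern is at the stop with about 9 N. I'll release and lift.

Call:
jog_arm:
  claw: 0.7
  steps:
    - [0,0,0,0,0,0]
    - [0,0,0,0,0,0]
    - [0,0,0,0,0,0]
    - [0,0,-0.004,0,0,0]
    - [0,0,-0.01,0,0,0]
    - [0,0,-0.02,0,0,0]
    - [0,0,-0.03,0,0,0]
    - [0,0,-0.03,0,0,0]
    - [0,0,-0.03,0,0,0]
    - [0,0,0,0,0,0]

```text
time_s: 22.02
tcp_pos: [0.5371, -0.0074, 0.3255]
tool_rot: [-0.003, 3.138, -0.002]
ft_force: [-0.6, 0.2, 0.0]
gripper_width: 0.701
```

Run:
```python
from h import *
print(env.get_state()['q'])
a=env.grab_frame("scene")[:,:,::-1][195:255,220:300];b=env.grab_frame("wrist")[:,:,::-1];m=env.camera_model("wrist")
cv2.imwrite("pics/s8.png",np.vstack([cv2.resize(a,(400,300),interpolation=cv2.INTER_CUBIC),cv2.resize(b,(400,300))]))
for n,p in dict(sternR=(.6095,-.0275,.054),sternL=(.6095,.0125,.054),stopR=(.6095,-.033,.052),stopL=(.6095,.017,.052)).items():print(n,(proj("scene",p)-[220,195]+.5)*5)
```

```text
[-0.2572 -0.0914 -0.2425  1.4158 -0.0006 -0.2593]
sternR [155.85   142.9497]
sternL [220.912  159.7277]
stopR [146.9787 142.4075]
stopL [228.1827 163.3605]
```

View pics/s8.png

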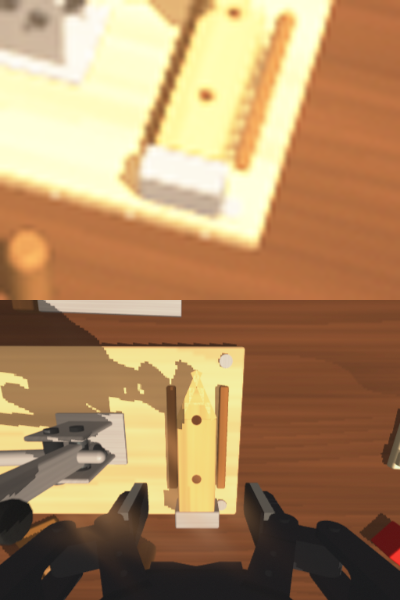

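The hull is in the channel with its stern against the stop face, with no gap visible, and centred between the rails. Next I'll turn the jaws along x, then grasp the handle grip from above.

Call:
jog_arm:
  claw: 0.85
  steps:
    - [0,0,-0.025,0,0,0]
    - [0,0,-0.025,0,0,0.25]
    - [0,0,-0.025,0,0,1]
    - [0,0,-0.02,0,0,1]
    - [0,0,0,0,0,1]
    - [0,0,0,0,0,1]
    - [0,0,0,0,0,1]
    - [0,0,0,0,0,1]
    - [0,0,0,0,0,1]
    - [0,0,0,0,0,1]
    - [0,0,0,0,0,1]
    - [0,0,0,0,0,1]
    - [0,0,0,0,0,1]
    - [0,0,0,0,0,0]

```text
time_s: 23.88
tcp_pos: [0.5363, -0.0071, 0.4159]
tool_rot: [-2.217, -2.223, 0.003]
ft_force: [0.1, -0.2, -0.0]
gripper_width: 0.845
```

Run:
```python
from h import *
plan([.5355,-.2525,.40],np.pi/2)
```

```text
q [-0.2572 -0.085  -0.0725  1.5864 -0.0006  1.3108] F [ 0.131  -0.1851 -0.0483] tcp [ 0.5363 -0.0071  0.4159]
turn units [-0.0225 -0.0017  0.0206] shift in cur tool [-0.2454 -0.0014  0.0159] in final tool [-0.2454 -0.0008  0.0159]
```

Call:
jog_arm:
  steps:
    - [-0.02,0,0,0,0,0]
    - [-0.03,0,0,0,0,0]
    - [-0.03,0,0,0,0,0]
    - [-0.03,0,0,0,0,0]
    - [-0.03,0,0,0,0,0]
    - [-0.03,0,0,0,0,0]
    - [-0.03,0,0,0,0,0]
    - [-0.03,0,0,0,0,0]
    - [-0.0155,-0.001,0,0,0,0]
    - [0,0,0.03,0,0,0]
    - [0,0,0.03,0,0,0]
    - [0,0,0.03,0,0,0]
    - [0,0,0.02,0,0,0]
    - [0,0,0,0,0,0]

```text
time_s: 25.62
tcp_pos: [0.5353, -0.2524, 0.3057]
tool_rot: [-2.216, -2.222, 0.002]
ft_force: [-0.3, 0.3, -0.5]
gripper_width: 0.852
```

Run:
```python
from h import *
plan([.5355,-.2525,.254],np.pi/2)
m=env.camera_model("wrist");b=env.grab_frame("wrist")[:,:,::-1];cv2.imwrite("pics/w9.png",cv2.resize(b,(640,480)))
for r in(.081,.118,.152):print(r,proj("wrist",(.535,-.1355-r*np.sin(1.45),.085+r*np.cos(1.45)),m)*1.25)
```

```text
q [-0.6611  0.0865 -0.1009  1.3871 -0.001   0.9071] F [-0.3292  0.2657 -0.4975] tcp [ 0.5353 -0.2524  0.3057]
turn units [-0.0251 -0.0101  0.0186] shift in cur tool [-0.0002  0.0004  0.0517] in final tool [-0.0001  0.0002  0.0517]
0.081 [314.2385 200.4141]
0.118 [313.9974 277.0634]
0.152 [313.7888 343.3911]
```

View pics/w9.png

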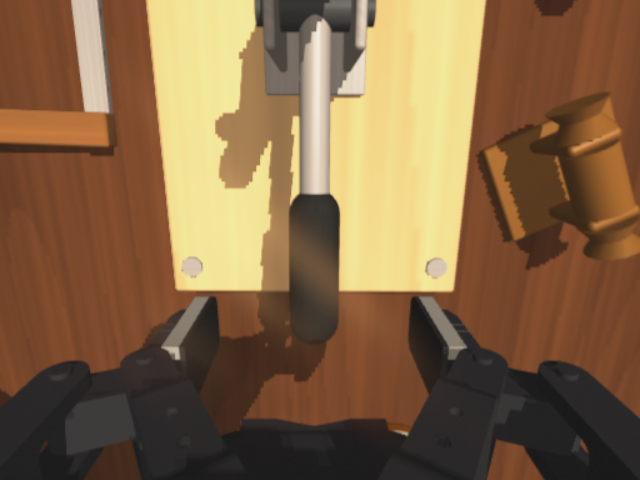

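The handle grip spans (315,195–342) and is centred between the jaws, matching the predicted pixels. I'll descend and grip.

Call:
jog_arm:
  steps:
    - [0,0,0.015,0,0,0]
    - [0,0,0.02,0,0,0]
    - [0,0,0.013,0,0,0]
    - [0,0,0.004,0,0,0]
    - [0,0,0,0,0,0]

```text
time_s: 26.3
tcp_pos: [0.5356, -0.2526, 0.2549]
tool_rot: [-2.218, -2.223, 0.002]
ft_force: [-0.1, -0.7, 0.7]
gripper_width: 0.85
```

Call:
jog_arm:
  claw: 0
  steps:
    - [0,0,0,0,0,0]
    - [0,0,0,0,0,0]
    - [0,0,0,0,0,0]
    - [0,0,0,0,0,0]
    - [0,0,0,0,0,0]
    - [0,0,0,0,0,0]
    - [0,0,0,0,0,0]

```text
time_s: 27.18
tcp_pos: [0.5352, -0.2528, 0.2558]
tool_rot: [-2.219, -2.222, 0.004]
ft_force: [-8.0, 0.7, 6.6]
gripper_width: 0.26
```

Call:
jog_arm:
  steps:
    - [0.002,-0.0007,-0.011,0,0,0]
    - [0.003,0,-0.012,0,0,0]
    - [0.0045,0,-0.011,0,0,0]
    - [0.005,0,-0.0105,0,0,0]
    - [0.0065,0,-0.01,0,0,0]
    - [0.007,0,-0.009,0,0,0]
    - [0.0085,0,-0.0085,0,0,0]
    - [0.009,0,-0.0075,0,0,0]
    - [0,0,0,0,0,0]

```text
time_s: 28.3
tcp_pos: [0.5349, -0.2058, 0.3349]
tool_rot: [-2.216, -2.223, 0.001]
ft_force: [-0.6, 6.3, -8.9]
gripper_width: 0.254
```

Call:
jog_arm:
  steps:
    - [0.0095,0,-0.0065,0,0,0]
    - [0.01,0,-0.006,0,0,0]
    - [0.011,0,-0.0045,0,0,0]
    - [0.011,0,-0.0035,0,0,0]
    - [0,0,0,0,0,0]

```text
time_s: 28.92
tcp_pos: [0.5352, -0.1649, 0.357]
tool_rot: [2.217, 2.223, -0.002]
ft_force: [-1.3, 2.3, 1.0]
gripper_width: 0.007
```

The gripper has closed fully, so the grip slipped out. I'll look.

Run:
```python
from h import *
b=env.grab_frame("wrist")[:,:,::-1];a=env.grab_frame("scene")[:,:,::-1]
cv2.imwrite("pics/w10.png",np.hstack([cv2.resize(a[110:260,150:300],(480,480),interpolation=cv2.INTER_CUBIC),cv2.resize(b,(320,240)).repeat(2,0)]))
for f in(.1,.3,.5,.7):print(f,[(proj("scene",(.535,-.1355-r*np.sin(f),.085+r*np.cos(f)))-[150,110])*3.2 for r in(.118,.152)])
```

```text
0.1 [array([215.8101, 170.9242]), array([209.3381, 144.7994])]
0.3 [array([191.5415, 168.512 ]), array([177.4338, 141.8553])]
0.5 [array([169.5615, 169.7119]), array([148.7546, 143.7701])]
0.7 [array([150.8496, 174.3642]), array([124.611 , 150.2682])]
```

View pics/w10.png

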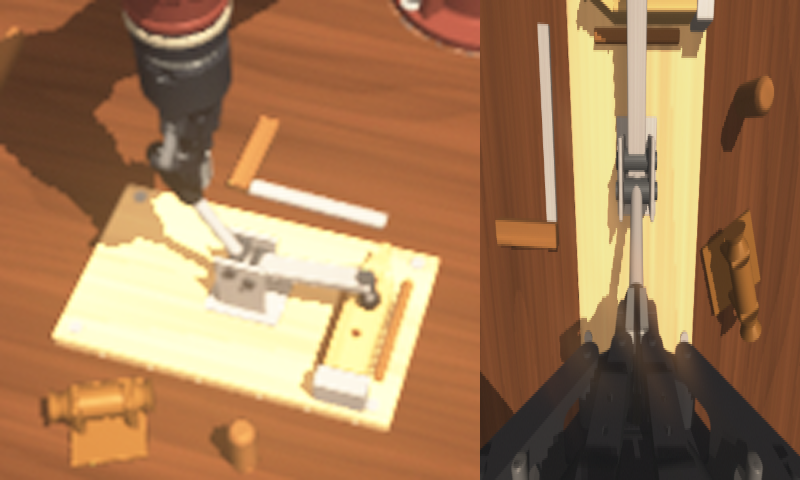

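The handle was left at about φ 0.6–0.7 rad from vertical, with its rod running from (240,245) to (198,203), and the closed fingers ended on its +y side. I'll go over to the −y side and push it home with the shut fingers.

Call:
jog_arm:
  claw: 0
  steps:
    - [0,0,-0.03,0,0,0]
    - [0,0,-0.028,0,0,0]
    - [-0.025,0,0,0,0,0]
    - [-0.03,0,0,0,0,0]
    - [-0.03,0,0,0,0,0]
    - [-0.03,0,0,0,0,0]
    - [0,0,0,0,0,0]
    - [0,0,0.03,0,0,0]
    - [0,0,0.03,0,0,0]
    - [0.01,0,0,0,0,0]
    - [0.01,0,0,0,0,0]
    - [0.01,0,0,0,0,0]
    - [0.01,0,0,0,0,0]
    - [0.01,0,0,0,0,0]
    - [0.008,0,0,0,0,0]

```text
time_s: 30.9
tcp_pos: [0.5351, -0.222, 0.3533]
tool_rot: [-2.219, -2.224, 0.002]
ft_force: [-0.5, -2.0, 2.1]
gripper_width: -0.001
```

Call:
jog_arm:
  steps:
    - [0.008,0,0,0,0,0]
    - [0.008,0,0,0,0,0]
    - [0.008,0,0,0,0,0]
    - [0.008,0,0,0,0,0]
    - [0.006,0,0,0,0,0]
    - [0.006,0,0,0,0,0]
    - [0.004,0,0,0,0,0]

```text
time_s: 31.78
tcp_pos: [0.535, -0.1742, 0.353]
tool_rot: [-2.218, -2.223, 0.002]
ft_force: [0.3, -3.3, 0.5]
gripper_width: 0.002
```

Call:
jog_arm:
  steps:
    - [0.004,0,0,0,0,0]
    - [0.004,0,0,0,0,0]
    - [0.004,0,0,0,0,0]
    - [0.004,0,0,0,0,0]
    - [0.004,0,0,0,0,0]
    - [0,0,0,0,0,0]

```text
time_s: 32.52
tcp_pos: [0.5349, -0.1542, 0.353]
tool_rot: [-2.218, -2.223, 0.002]
ft_force: [-0.3, 0.1, -0.1]
gripper_width: 0.001
```

Call:
jog_arm:
  steps:
    - [0.002,0,0,0,0,0]
    - [0.002,0,0,0,0,0]
    - [0.002,0,0,0,0,0]
    - [0,0,0,0,0,0]

```text
time_s: 33.02
tcp_pos: [0.5349, -0.1485, 0.3531]
tool_rot: [-2.219, -2.223, 0.002]
ft_force: [0.1, 0.3, 0.1]
gripper_width: -0.001
```

Call:
jog_arm:
  steps:
    - [0.0015,0,0,0,0,0]
    - [0.0015,0,0,0,0,0]
    - [0.001,0,0,0,0,0]
    - [0,0,0,0,0,0]

```text
time_s: 33.52
tcp_pos: [0.535, -0.1459, 0.3532]
tool_rot: [2.219, 2.221, -0.006]
ft_force: [-0.4, -9.7, -2.1]
gripper_width: -0.0
```

The handle snapped over centre and is on its stop at about 10 N. I'll back away and check.

Call:
jog_arm:
  steps:
    - [-0.01,0,0,0,0,0]
    - [-0.03,0,0,0,0,0]
    - [-0.04,0,0,0,0,0]
    - [-0.04,0,0,0,0,0]
    - [-0.02,0,-0.03,0,0,0]
    - [-0.02,0,-0.03,0,0,0]
    - [0,0,0,0,0,0]
    - [0,0,0,0,0,0]

```text
time_s: 34.52
tcp_pos: [0.5353, -0.3046, 0.4124]
tool_rot: [-2.218, -2.222, 0.001]
ft_force: [0.2, -0.1, 0.5]
gripper_width: 0.003
```

Run:
```python
from h import *
a=env.grab_frame("scene")[:,:,::-1];t=env.grab_frame("top")[:,:,::-1]
cv2.imwrite("pics/f11.png",np.hstack([cv2.resize(a[130:265,165:300],(540,540),interpolation=cv2.INTER_CUBIC),cv2.resize(t[165:300,235:300],(260,540),interpolation=cv2.INTER_CUBIC)]))
for f in(-.1,0,.1):print(f,[(proj("scene",(.535,-.1355-r*np.sin(f),.085+r*np.cos(f)))-[165,130]+.5)*4 for r in(.081,.118,.152)])
# bystander check: diff vs start, away from arm
a0=cv2.imread("pics/scene0.png");d=cv2.absdiff(a0,np.ascontiguousarray(a)).max(2)
for n,(x,y) in dict(windlass=(182,241),d1=(226,249),jar=(124,190),mallet=(140,140),square=(250,173),d2=(393,233),d3=(386,250)).items():print(n,(d[y-8:y+8,x-8:x+8]>40).mean())
```

```text
-0.1 [array([241.367 , 174.5261]), array([243.5081, 143.1268]), array([245.5814, 112.7207])]
0 [array([230.7055, 171.6383]), array([227.5561, 138.8483]), array([224.509 , 107.1227])]
0.1 [array([220.1359, 169.4548]), array([211.7626, 135.6553]), array([203.6726, 102.9993])]
windlass 0.0
d1 0.0
jar 0.0
mallet 0.87890625
square 0.0
d2 0.0
d3 0.0
```

View pics/f11.png

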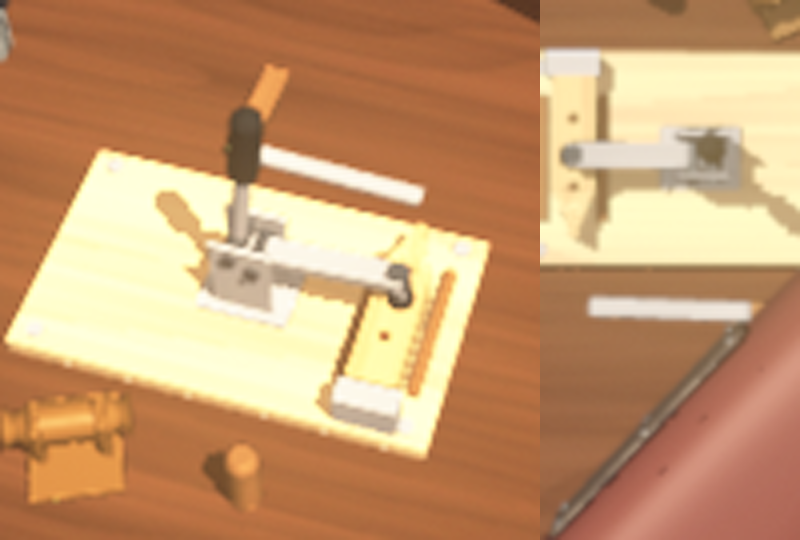

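The grip is at (245,145), and the prediction for locked is (243.5,143). The pad is on the deck at (400,288), and the stern is still against the stop. The mallet's image patch differs because the arm now covers or shades it; the fingers never came near it.

```bash
python3 -c "
from workcell import env
print(env.get_state()['ft_force']);print(env.close_job())"
```

```text
[-1.03227695  0.56411351 -0.17174283]
the job is handed in; nothing more can be done
None
```

I opened the clamp fully, moved the pale hull from the cradle into the channel and pushed its stern to the stop with about 9 N. I then closed the clamp, backed the arm off and handed the job in at about 35 s.

**Last checks:**
- **Handle:** its pixels match the locked position, and I had pushed it against its stop with about 10 N.
- **Hull:** the pad is on the deck and the stern shows no gap at the stop. I judged the pad's clamping force only from the handle snapping over centre and the picture, not from a measurement.
- **Robot:** wrist force was about 1 N (reading noise), so the robot is touching nothing.
- **Bystanders:** the windlass, square, all three dowels and the jar show no change in the scene camera. The mallet check was inconclusive: its patch differed from the start, most likely because the arm now covers or shades it. The arm never worked near it.

**Two things went wrong on the way and were mended:**
- The last joint reached its range limit on the way to the hull, so I used the half-turned grasp instead.
- The handle grip slipped out of the jaws partway through closing, so I finished by pushing it with shut fingers.

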